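# Clear the repair bench scrap and present the batch can to the reader

## Task

Book out the scrap from this repair bench: pick up the hand pusher and, with it and never with the fingers, sweep the five loose desoldered parts off the mat into the scrap pan, all of them inside past its sloping lip. Then stand the pusher back upright and square in the middle of its rubber pad, and finally turn the batch can so that its label squarely faces the reader block, leaving it standing upright in the middle of its round plate. Do not tip the can over, and leave the flux jar, the solder spool and the small tin where they are.

Things in the scene. Friction and masses are not known exactly. Their poses are not given: they have to be found in the camera images.
- pan: Bare aluminium dustpan-like scrap pan, fixed. Origin: centre of its underside, on the bench. Opens towards its own -x: mouth at x = -65 mm, 210 mm wide between the walls; a sloping lip rises from the bench there to the 3 mm thick floor at x = -47 mm. Walls 28 mm high, 4 mm thick, at y = +-107 mm and at the back, x = +67 mm (small tab to x = +88 mm). Sweep in along its +x.
- pusher: Hand pusher, grey plastic, upright wooden handle, 0.25 kg. Origin: centre of underside, below the handle. Blade 120 mm wide (y), 36 high, flat face at x = +20 mm looking to +x; 6 mm thick lips at its two ends reach to x = +30. Foot 14 mm thick, back to x = -20. Handle 22 mm (x) by 40 mm (y), from 14 to 105 mm above the underside: grasp from above across the 22 mm.
- pad: Flat black rubber pad, fixed, 100 mm along x, 190 mm along y, 6 mm thick, the pusher's resting place. Origin at the centre of its underside, top 6 mm higher. At rest the pusher's blade lies along the pad's y axis.
- heatsink: Loose scrap: bare aluminium finned heatsink, 34 x 30 x 25 mm, origin at the centre of its underside.
- relay: Loose scrap: grey relay block, 36 x 20 x 24 mm, origin at the centre of its underside.
- transformer: Loose scrap: small transformer with copper winding, 32 x 28 x 28 mm, origin at the centre of its underside.
- connector: Loose scrap: white connector block, 38 x 20 x 20 mm, origin at the centre of its underside.
- choke: Loose scrap: short round choke, diameter 32 mm, 22 mm high, standing on its flat end, origin at the centre of its underside.
- can: Batch can, upright aluminium cylinder, diameter 52 mm, 88 mm high with its grey lid, 0.22 kg. Origin: centre of its underside. Its +x points out through the paper label (26 x 34 mm) on its side; above the label a lid tab, 12 mm wide, sticks out to 37 mm from the axis, 82 to 86 mm up. It stands on the scan station's round plate.
- can_label (a point): Middle of the label on the can's side, 27 mm from the can's axis, 44 mm above its underside.
- station: Scan station, fixed: round steel plate, diameter 96 mm, 4 mm thick, on which the can stands, joined to a grey reader block (50 deep, 64 wide, 78 mm high) with a dark window. Origin: centre of the plate's underside; top 4 mm higher. Its +x points from the plate's centre to the block, whose window face is at x = +95 mm.
- flux: Bystander: closed white flux jar, diameter 44 mm, 45 mm high, origin at the centre of its underside.
- spool: Bystander: solder spool standing on its end, diameter 56 mm, 44 mm high, origin at the centre of its underside.
- tin: Bystander: small open round tin, diameter 64 mm, 28 mm high, origin at the centre of its underside.
Not all that is in view belongs to the job. There is more than one size of the pad; the one meant has the size given above.

How it is judged:
By the outcome, as a careful person would: the job done as asked, in the order asked, and still so for the second after the job is handed in, with the robot touching nothing.
It also fails if it takes over 64 s, if anything falls off the work surface, if the arm or the gripper's body presses on something with over 40 N, if the wrist force passes 120 N, or if a joint passes its speed limit or range.

## Robot

A 6-joint arm with a two-finger parallel gripper is mounted at the origin on the work surface. World frame = base frame: x ahead of the robot, y to its left, z up, the work surface at z = 0. Lengths are in m, angles in rad, forces in N, time in s.
With the tool pointing down it reaches from about 0.425 to 1.125 m from the base axis. Payload 14.9 kg.
Tool frame: the origin (TCP) lies midway between the tips of the shut fingers; the grasp point (between the pads) lies 19 mm behind it (r.pinch_z is the distance from the TCP to the grasp point, in m); z points along the fingers, y is the line along which they close (so a half turn about z gives the same grasp; the last joint's range is limited). The gripper opens to 91 mm and grips with 3 to 60 N. Pads are 32 mm wide; open, the fingers measure 118 mm over their backs; the gripper's body (76 mm by 178 mm) begins 60 mm behind the grasp point.
Start: joints at [-0.033, 0.379, 1.734, -0, 1.028, -0.033], TCP at [0.7, -0, 0.214] pointing down, gripper open.
Joint ranges: [-2.77, 2.77], [-0.74, 2.19], [0, 2.66], [-1.06, 4.2], [0.31, 2.87], [-3.08, 3.08]. Speed limits (rad/s): [1.89, 1.89, 2.39, 3.14, 3.14, 3.14].

## Interface

Orientations are given as a rotation vector (axis times angle).
In Python, from bench import r, vision gives the robot as it stands.
- The arm moves only by the tool step_arm, never from a script. Its argument "series" is a list of rows, each a list of 3 entries, a list of its own where there are three numbers: the finger opening in mm, from 0 to 91.2, then the shift along the world's x, y, z as a fraction of full scale, then the turn about the world's z as a fraction of full scale. A call has 1 to 12 rows; each row shifts and turns the commanded pose from where the row before left it; what a row does not reach is not made up. Full scale, the value 1, is 0.03 m for a shift and 60 degrees for a turn. A row lasts 1/10 s, in which the tool goes at most 50 mm and 8.59 degrees, less where a joint would pass 70% of its speed; a pose out of reach is approached as far as the arm can. A call with a number of a shift or a turn outside -1 to 1 is refused whole. A call with a gripper value outside its range is refused whole. The fingers move at their own pace and stop on an object; the grip force is fixed at half the most. Time passes only in rows, so rows that do not move let the fingers close. It gives the time, the measured TCP pose, the force, the opening and the grip force at its end, in the units of the state.
- r.state(): the state, without advancing time (a new reading comes with each control period).
- vision.get_image(name): name is "scene" or "side" or "wrist"; returns a dict with "image" (480x640x3 uint8, red, green, blue), "fx", "fy", "cx", "cy" (pixels), "k1" (the pictures are not rectified: a ray, as slopes to the right and down, at radius r is drawn at 1 + k1 r^2 times it, then the intrinsics apply), "xyz" and "attitude" of the camera in the world. Camera axes: x right, y up, looking along -z (the intrinsics and any distortion apply to the point x, -y, -z); pixel columns grow to the right and rows downward; lengths in m; the calibration is good to about 2 mm. A picture is of the moment at which its call begins. There is no depth.
- r.job_done(): hands the job in; it is judged then, once.
The state is a dict: "time_s": time; "q": joint angles; "joint_velocities": joint speeds; "tau": joint torques, N m; "position": TCP position; "ee_rot": TCP orientation; "force": force on the tool from outside, world axes, zero at the start; "torque": the same for the moment, N m; "opening": finger opening in m; "finger_force": force on a finger pad.
Only numpy, scipy, OpenCV 4.12 (cv2) and the standard library are available. Lean on these libraries where they do the work, as an engineer would, in place of code of your own. Each camera call takes 0.05 s, during which the arm holds its last target. There are 200 camera calls.

## Working session

There is one attempt and no reset: what is moved stays moved. The work goes in short steps, Python scripts to look and compute and a tool call to move; the robot and the scene stay as the last step left them, time stands still between calls to the robot, and variables do not carry over. Pictures are saved under pics/ and viewed, at most 10 in all, crops included, and the job is handed in when it is done.

Besides the shell and the picture viewer there is one more tool, called as name(argument=value, ...) on one line, values as JSON. step_arm: Moves the arm, as the interface text tells. Shift numbers are shares of 0.03 m and turn numbers shares of 60 degrees, none past 1 either way. Its arguments: {"type":"object","properties":{"series":{"type":"array"}},"required":["series"]}

```bash
ls; mkdir -p pics; cat > h.py <<'E'
import numpy as np, cv2
from scipy.spatial.transform import Rotation as R
from bench import r, vision
def grab(n):
    d=vision.get_image(n); return d
def rot(d):
    a=np.array(d["attitude"],float)
    return a if a.shape==(3,3) else R.from_rotvec(a).as_matrix()
def px2w(d,u,v,z):
    K=np.array([[d["fx"],0,d["cx"]],[0,d["fy"],d["cy"]],[0,0,1.]])
    p=cv2.undistortPoints(np.array([[[u,v]]],float),K,np.array([d["k1"],0,0,0,0.]))[0,0]
    ray=rot(d)@np.array([p[0],-p[1],-1.]); o=np.array(d["xyz"],float)
    return o+ray*(z-o[2])/ray[2]
def w2px(d,P):
    c=rot(d).T@(np.array(P,float)-np.array(d["xyz"],float))
    x,y=c[0]/-c[2],-c[1]/-c[2]; s=1+d["k1"]*(x*x+y*y)
    return d["fx"]*x*s+d["cx"],d["fy"]*y*s+d["cy"]
def save(d,f): cv2.imwrite("pics/"+f,d["image"][:,:,::-1])
E
python3 - <<'E'
from h import *
for n in("scene","side"):
    d=grab(n); save(d,n+"0.png"); print(n,d["xyz"],d["attitude"],d["fx"],d["cx"],d["cy"],d["k1"])
print(r.state())
E
```

```text
pics
scene [ 0.99251079 -0.14953626  0.82108628] [0.54777355 0.34796266 1.10575226] 489.72987364042945 319.8489706769883 242.85138466986163 -0.12527414437945328
side [ 0.35875414 -0.60167238  0.84949663] [ 0.71727392 -0.08455678 -0.21869361] 496.7255827420464 315.91386320389523 242.73886263994757 0.0002198835837912656
{'time_s': 0.1, 'q': array([-3.33239146e-02,  3.79353941e-01,  1.73474793e+00, -4.81436697e-06,
        1.02851486e+00, -3.33050081e-02]), 'joint_velocities': array([-4.33095486e-04, -1.15034640e-03, -6.17409339e-05, -3.64264724e-04,
       -9.46378341e-04,  2.56000960e-03]), 'tau': array([ 8.27948297e-04, -7.65040755e+01, -4.35293305e+01,  6.52666739e-02,
        3.98717879e-02, -7.94045559e-05]), 'position': array([ 6.99623940e-01, -1.10080386e-05,  2.13342723e-01]), 'ee_rot': array([-2.22093275e+00, -2.22089628e+00,  1.10341075e-03]), 'force': array([ 0.78328542, -0.17115531, -0.31595897]), 'torque': array([0.03237345, 0.04153803, 0.01968148]), 'finger_force': 0.0, 'opening': 0.09137933342853842}
```

View pics/scene0.png

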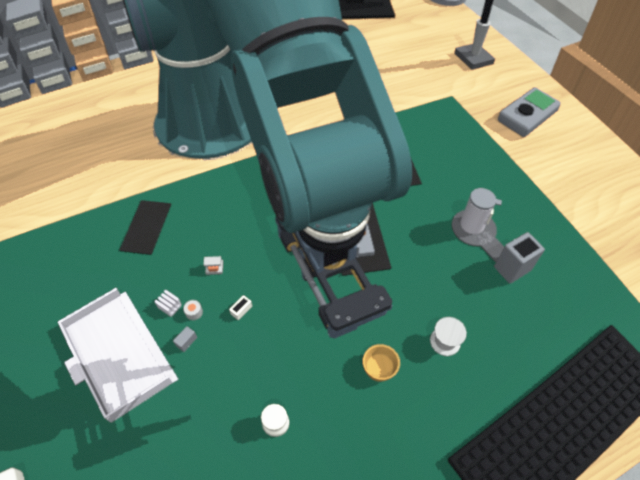

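View pics/side0.png

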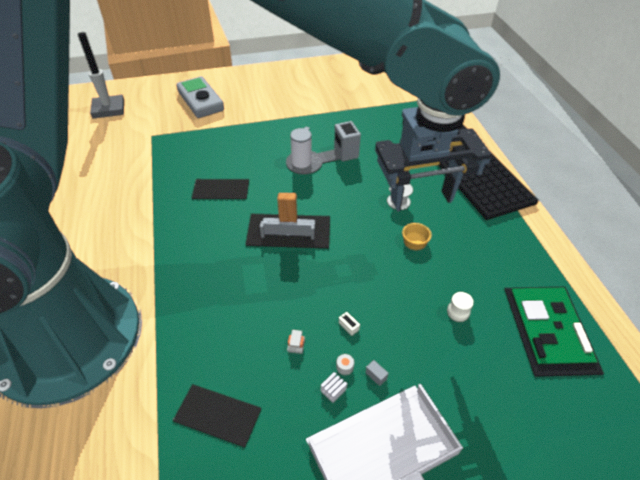

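The scene view shows the pan (about 118,355) with its mouth to the right, the parts at 168,302 / 193,310 / 213,265 / 240,307 / 185,338, and the can at 480,215. The side view shows the pusher at 288,225 with its lips towards the camera, on the middle pad. The other black pads are decoys.

```bash
cat > m.py <<'E'
from h import *
import pickle
S=grab("scene");D=grab("side"); pickle.dump((S,D),open("im.pkl","wb"))
def pr(n,d,u,v,z): print(n,np.round(px2w(d,u,v,z)*1000).astype(int)[:2])
# scene bits
for n,u,v,z in [("heatsink",168,300,.025),("choke",193,306,.022),("xfmr",213,262,.028),("conn",241,303,.02),("relay",185,337,.024),("mouthA",120,292,.028),("mouthB",175,377,.028),("backA",60,322,.028),("backB",110,415,.028),("can",484,196,.092),("flux",273,415,.045),("tin",381,356,.028),("spool",450,330,.044),("block",522,247,.078)]: pr("sc "+n,S,u,v,z)
for n,u,v,z in [("heatsink",333,383,.025),("choke",345,361,.022),("xfmr",296,335,.028),("conn",350,320,.02),("relay",377,370,.024),("mouthA",308,441,.0),("mouthB",418,388,.028),("backB",460,441,.028),("can",301,131,.092),("padTL",250,216,.006),("padTR",331,217,.006),("padBR",329,248,.006),("padBL",247,246,.006),("handle",287,195,.111),("bladeL",262,220,.042),("bladeR",314,220,.042),("flux",461,297,.045),("tin",416,230,.028),("platectr",303,161,.004),("block",347,126,.078),("decoyL TL",196,180,0),("TR",249,181,0),("BR",247,199,0),("d2",191,388,0),("d2",260,403,0),("d2",245,444,0)]: pr("si "+n,D,u,v,z)
a=cv2.resize(D["image"][290:470,270:470],(800,720),interpolation=cv2.INTER_CUBIC)[:600]
b=cv2.resize(D["image"][110:260,230:430],(800,600),interpolation=cv2.INTER_CUBIC)
cv2.imwrite("pics/a.png",a[:,:,::-1]);cv2.imwrite("pics/b.png",b[:,:,::-1])
E
python3 m.py
```

```text
sc heatsink [ 484 -225]
sc choke [ 513 -185]
sc xfmr [ 440 -122]
sc conn [ 543 -102]
sc relay [ 569 -216]
sc mouthA [ 431 -306]
sc mouthB [ 635 -253]
sc backA [ 449 -425]
sc backB [ 656 -372]
sc can [556 412]
sc flux [ 766 -125]
sc tin [744  82]
sc spool [758 211]
sc block [683 415]
si heatsink [ 479 -225]
si choke [ 512 -187]
si xfmr [ 435 -117]
si conn [ 545 -103]
si relay [ 563 -219]
si mouthA [ 416 -306]
si mouthB [ 622 -270]
si backB [ 655 -371]
si can [560 421]
si padTL [396 237]
si padTR [582 190]
si padBR [554  98]
si padBL [376 145]
si handle [478 177]
si bladeL [419 182]
si bladeR [533 156]
si flux [ 767 -117]
si tin [753  87]
si platectr [561 409]
si block [685 434]
si decoyL TL [280 402]
si TR [411 368]
si BR [397 303]
si d2 [ 230 -165]
si d2 [ 347 -221]
si d2 [ 312 -286]
```

View pics/b.png

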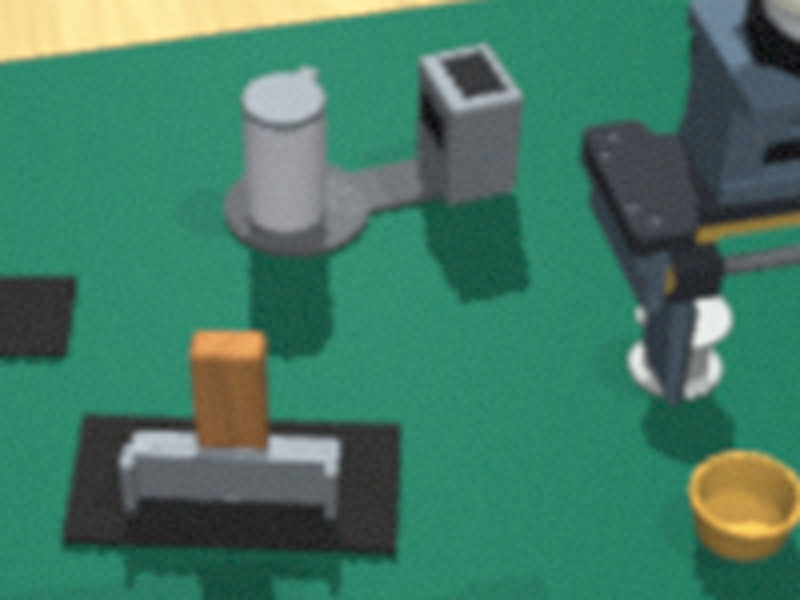

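The side crop confirms the 190×100 pad with the pusher on it, lips towards the camera. The can's lid tab points up and right (tip at 313,72, lid centre at 285,98), away from the camera. I'll move above the pusher and look with the wrist camera.

step_arm(series=[[91, [-0.82, 0.62, 0.1], 0.141], [91, [-0.82, 0.62, 0.1], 0.141], [91, [-0.82, 0.62, 0.1], 0.141], [91, [-0.82, 0.62, 0.1], 0.141], [91, [-0.82, 0.62, 0.1], 0.141], [91, [-0.82, 0.62, 0.1], 0.141], [91, [-0.82, 0.62, 0.1], 0.141], [91, [-0.82, 0.62, 0.1], 0.141], [91, [-0.82, 0.62, 0.1], 0.141], [91, [0, 0, 0], 0], [91, [0, 0, 0], 0]])

```text
time_s: 1.3
position: [0.4786, 0.1676, 0.2411]
ee_rot: [0.38, 3.118, 0.0]
force: [-0.7, 0.4, -0.9]
opening: 0.091
finger_force: 0.0
```

```bash
python3 - <<'E'
from h import *
import pickle
S=grab("scene");W=grab("wrist");pickle.dump((S,W),open("im2.pkl","wb"))
save(W,"w1.png")
a=cv2.resize(S["image"][250:430,50:290],(800,600),interpolation=cv2.INTER_CUBIC);cv2.imwrite("pics/s1.png",a[:,:,::-1])
print(W["xyz"],W["attitude"],r.state()["q"])
E
```

```text
[0.4089248  0.18589416 0.41236826] [-0.2216928  -0.17252735  1.31920413] [ 2.89668599e-01  3.52390678e-02  2.10161045e+00 -1.62638713e-04
  1.00443824e+00 -1.03720188e+00]
```

View pics/w1.png

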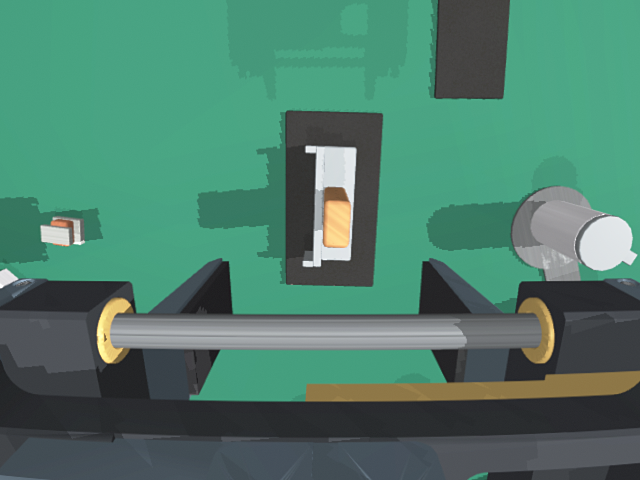

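View pics/s1.png

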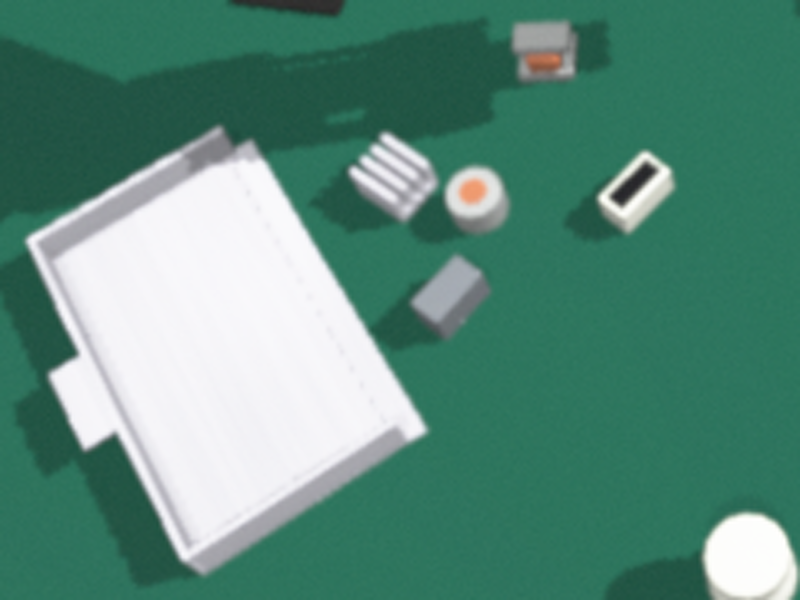

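The wrist view shows the pusher on its pad (pad corners 288,111 / 382,114 / 374,286 / 286,284; handle top about 336,220). The can's lid is at 606,242, with its tab at 632,257. The scene crop gives the pan's mouth edge from 250,145 to 427,430 and all five parts in front of it.

```bash
python3 - <<'E'
from h import *
import pickle
S,W=pickle.load(open("im2.pkl","rb"));_,D=pickle.load(open("im.pkl","rb"))
def p(d,u,v,z): return px2w(d,u,v,z)[:2]*1000
s=lambda u,v,z:p(S,50+u*.3,250+v*.3,z)
M=[s(250,145,0),s(427,430,0)];B=[s(28,240,.028),s(203,573,.028)]
print("mouth",M,"back",B)
for a,b in(M,B):
    t=b-a;print(np.hypot(*t),np.degrees(np.arctan2(t[1],t[0])))
for n,u,v,z in[("xf",543,37,.028),("cn",636,183,.02),("ck",476,190,.022),("hs",393,168,.025),("rl",450,285,.024),("tab",68,405,.02)]:print(n,s(u,v,z))
# pad by mask in wrist & side
def quad(d,x0,y0,x1,y1,z):
    im=d["image"][y0:y1,x0:x1]; hsv=cv2.cvtColor(im,cv2.COLOR_RGB2HSV)
    m=((hsv[...,2]<80)&(hsv[...,1]<90)).astype(np.uint8); m=cv2.morphologyEx(m,cv2.MORPH_CLOSE,np.ones((5,5)))
    c=max(cv2.findContours(m,0,2)[0],key=cv2.contourArea); h=cv2.convexHull(c)
    pts=np.array([p(d,q[0]+x0,q[1]+y0,z) for q in h[:,0]],np.float32)
    return cv2.minAreaRect(pts)
print("pad W",quad(W,270,90,400,300,.006));print("pad D",quad(D,235,205,345,260,.006))
print("handle top W",[p(W,u,v,.111) for u,v in((325,196),(349,196),(349,246),(324,247))], p(W,336.5,221,.111))
print("blade W ends",p(W,336,148,.042),p(W,334,262,.042),"tips",p(W,306,149,.042),p(W,304,264,.042))
print("can top W",p(W,606,242,.092),"tab",p(W,633,256,.09))
print("can top D",p(D,230+285/4,110+98/4,.092),"tab",p(D,230+313/4,110+72/4,.09))
print("plate D",p(D,230+297/4,110+208/4,.004),"plate W L",p(W,513,232,.004),p(W,552,188,.004))
E
```

```text
mouth [array([ 419.03587539, -302.4103353 ]), array([ 628.40795015, -252.12561926])] back [array([ 447.30737443, -428.34591184]), array([ 668.25522439, -372.81764068])]
215.32584228875032 13.504897404455106
227.81865879984474 14.10731937108583
xf [ 437.62015928 -121.58350203]
cn [ 546.11727629 -103.19151604]
ck [ 515.09177557 -186.29018272]
hs [ 484.49527943 -225.31862837]
rl [ 565.84500434 -215.44550553]
tab [ 549.36392075 -424.90883432]
pad W ((477.31719970703125, 175.5352020263672), (98.09371185302734, 188.5215301513672), 74.59849548339844)
pad D ((475.66156005859375, 171.4202880859375), (99.67352294921875, 187.02867126464844), 74.53890991210938)
handle top W [array([452.97946395, 174.55473319]), array([457.56658679, 193.0493611 ]), array([497.80096051, 183.71397112]), array([493.67904073, 163.58277052])] [474.91649716 178.66051947]
blade W ends [421.10788255 193.1351472 ] [531.0144498  164.52083669] tips [415.14069078 165.31837823] [525.71694697 134.2454738 ]
can top W [556.27753627 410.911696  ] tab [577.58319227 438.28964151]
can top D [557.91564831 406.30650359] tab [581.54617951 431.66738967]
plate D [563.84233498 404.618228  ] plate W L [557.98266312 365.23913565] [518.92808567 414.36705036]
```

step_arm(series=[[91, [-0.09, 0.35, 0], -0.025], [91, [0, 0, -0.9], 0], [91, [0, 0, -0.9], 0], [91, [0, 0, -0.9], 0], [91, [0, 0, -0.9], 0], [91, [0, 0, -0.9], 0], [91, [0, 0, -0.9], 0], [91, [0, 0, -0.53], 0], [91, [0, 0, -0.2], 0], [91, [0, 0, 0], 0]])

```text
time_s: 2.4
position: [0.476, 0.1774, 0.0563]
ee_rot: [-0.422, -3.112, 0.001]
force: [0.2, -0.2, 0.2]
opening: 0.0907
finger_force: 0.0
```

step_arm(series=[[5, [0, 0, 0], 0], [5, [0, 0, 0], 0], [5, [0, 0, 0], 0], [5, [0, 0, 0], 0], [5, [0, 0, 0], 0], [5, [0, 0, 0], 0], [5, [0, 0, 0], 0], [5, [0, 0, 0], 0], [5, [0, 0, 0], 0], [5, [0, 0, 0], 0]])

```text
time_s: 3.4
position: [0.4758, 0.1779, 0.057]
ee_rot: [-0.42, -3.113, 0.0]
force: [0.7, 0.5, -1.2]
opening: 0.022
finger_force: 30.0
```

step_arm(series=[[5, [0, 0, 0.8], 0], [5, [0, 0, 0.8], 0], [5, [-0.116, -0.895, 0], 0.0545], [5, [-0.116, -0.895, 0], 0.0545], [5, [-0.116, -0.895, 0], 0.0545], [5, [-0.116, -0.895, 0], 0.0545], [5, [-0.116, -0.895, 0], 0.0545], [5, [-0.116, -0.895, 0], 0.0545], [5, [-0.116, -0.895, 0], 0.0545], [5, [-0.116, -0.895, 0], 0.0545], [5, [-0.116, -0.895, 0], 0.0545], [5, [0, 0, 0], 0]])

```text
time_s: 4.6
position: [0.4441, -0.0657, 0.1049]
ee_rot: [0.384, -3.118, 0.0]
force: [0.3, -0.7, -3.0]
opening: 0.0218
finger_force: 30.0
```

step_arm(series=[[5, [0, 0, 0], 0], [5, [0, 0, -0.8], 0], [5, [0, 0, -0.7], 0], [5, [0, 0, 0], 0], [5, [0, 0, 0], 0]])

```text
time_s: 5.1
position: [0.4445, -0.0631, 0.0601]
ee_rot: [0.385, -3.117, -0.001]
force: [-0.2, 0.2, -1.6]
opening: 0.022
finger_force: 30.0
```

```bash
python3 - <<'E'
from h import *
S=grab("scene");W=grab("side")
a=np.hstack([cv2.resize(S["image"][170:440,30:330],(400,360)),cv2.resize(W["image"][200:470,200:500],(400,360))])
cv2.imwrite("pics/s2.png",a[:,:,::-1]);print(r.state()["position"],r.state()["opening"])
E
```

```text
[ 0.4452514  -0.06349665  0.06091563] 0.02179772044351692
```

View pics/s2.png

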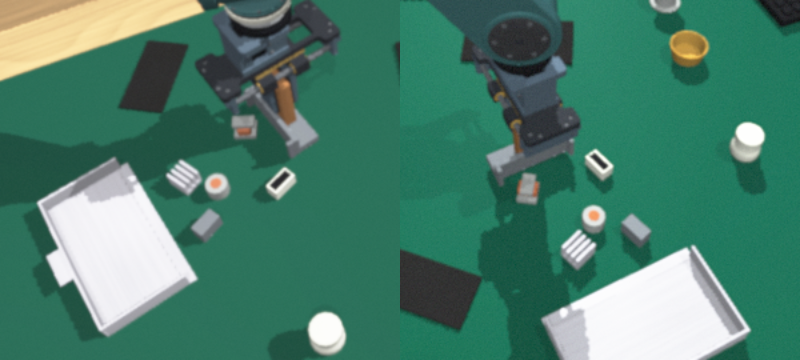

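The pusher is behind the transformer, clear of every part. Sweep 1.

step_arm(series=[[5, [0, 0, -0.1], 0], [5, [0.097, -0.388, 0], 0], [5, [0.097, -0.388, 0], 0], [5, [0.097, -0.388, 0], 0], [5, [0.097, -0.388, 0], 0], [5, [0.097, -0.388, 0], 0], [5, [0.097, -0.388, 0], 0], [5, [0.097, -0.388, 0], 0], [5, [0.097, -0.388, 0], 0], [5, [0.097, -0.388, 0], 0], [5, [0.097, -0.388, 0], 0], [5, [0.097, -0.388, 0], 0]])

```text
time_s: 6.4
position: [0.4768, -0.1927, 0.057]
ee_rot: [0.385, -3.118, -0.0]
force: [-0.6, 0.7, -1.9]
opening: 0.0216
finger_force: 30.0
```

step_arm(series=[[5, [0.097, -0.388, 0], 0], [5, [0.097, -0.388, 0], 0], [5, [0.097, -0.388, 0], 0], [5, [0.097, -0.388, 0], 0], [5, [0.097, -0.388, 0], 0], [5, [0.097, -0.388, 0], 0], [5, [0.097, -0.388, 0], 0]])

```text
time_s: 7.1
position: [0.4972, -0.2743, 0.057]
ee_rot: [-0.385, 3.118, -0.0]
force: [-0.0, 1.2, -2.2]
opening: 0.0218
finger_force: 30.0
```

```bash
python3 - <<'E'
from h import *
S=grab("scene");W=grab("side")
a=np.hstack([cv2.resize(S["image"][170:440,30:330],(400,360)),cv2.resize(W["image"][200:470,200:500],(400,360))])
cv2.imwrite("pics/s3.png",a[:,:,::-1]);print(r.state()["position"],r.state()["opening"])
E
```

```text
[ 0.49771159 -0.27493801  0.05720766] 0.022061857175440826
```

View pics/s3.png

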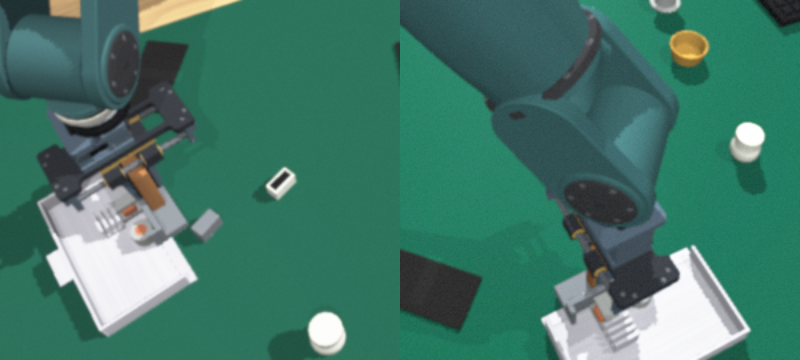

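Heatsink, transformer and choke have been pushed onto the lip and the pan floor. I'll push them deeper, then lift and go back for the relay and connector.

step_arm(series=[[5, [0.097, -0.388, 0], 0], [5, [0.097, -0.388, 0], 0], [5, [0.097, -0.388, 0], 0], [5, [0.024, -0.097, 0], 0], [5, [0, 0, 0], 0], [5, [-0.081, 0.32, 0], 0], [5, [0, 0, 0.8], 0], [5, [0, 0, 0.9], 0], [5, [0, 0.85, 0], 0], [5, [0, 0.85, 0], 0], [5, [0, 0.85, 0], 0], [5, [0, 0.85, 0], 0]])

```text
time_s: 8.4
position: [0.5033, -0.1976, 0.108]
ee_rot: [0.385, -3.118, -0.0]
force: [0.6, 0.2, -2.1]
opening: 0.0219
finger_force: 30.0
```

step_arm(series=[[5, [0.01, 0.82, 0], 0], [5, [0.01, 0.82, 0], 0], [5, [0.01, 0.82, 0], 0], [5, [0.01, 0.82, 0], 0], [5, [0.01, 0.82, 0], 0], [5, [0.01, 0.82, 0], 0], [5, [0, 0, 0], 0], [5, [0, 0, 0], 0]])

```text
time_s: 9.2
position: [0.5052, -0.0511, 0.108]
ee_rot: [0.387, -3.117, 0.0]
force: [0.6, -0.3, -3.4]
opening: 0.0218
finger_force: 30.0
```

```bash
python3 - <<'E'
from h import *
S=grab("scene");W=grab("side")
a=np.hstack([cv2.resize(S["image"][170:440,30:330],(400,360)),cv2.resize(W["image"][200:470,200:500],(400,360))])
cv2.imwrite("pics/s4.png",a[:,:,::-1]);print(r.state()["position"],r.state()["opening"])
E
```

```text
[ 0.50551034 -0.05202507  0.10801882] 0.022214453261637727
```

View pics/s4.png

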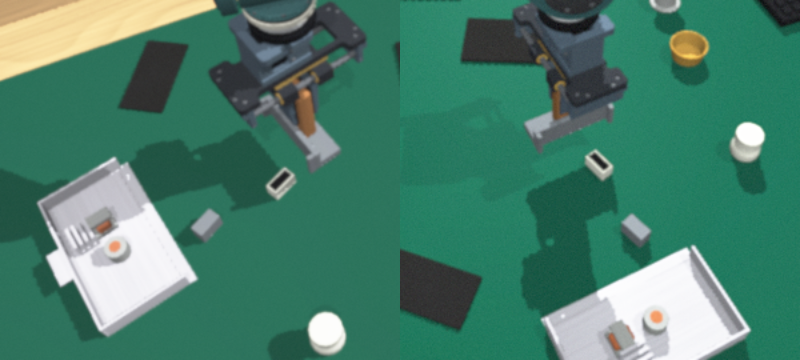

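Sweep 1 left heatsink, transformer and choke well inside the pan. The pusher is now behind the connector. Sweep 2.

step_arm(series=[[5, [0, 0, -0.85], 0], [5, [0, 0, -0.85], 0], [5, [0, 0, 0], 0], [5, [0.097, -0.388, 0], 0], [5, [0.097, -0.388, 0], 0], [5, [0.097, -0.388, 0], 0], [5, [0.097, -0.388, 0], 0], [5, [0.097, -0.388, 0], 0], [5, [0.097, -0.388, 0], 0], [5, [0.097, -0.388, 0], 0], [5, [0.097, -0.388, 0], 0], [5, [0.097, -0.388, 0], 0]])

```text
time_s: 10.5
position: [0.5321, -0.1576, 0.057]
ee_rot: [0.385, -3.118, -0.0]
force: [-0.2, 0.6, -1.7]
opening: 0.022
finger_force: 30.0
```

step_arm(series=[[5, [0.097, -0.388, 0], 0], [5, [0.097, -0.388, 0], 0], [5, [0.097, -0.388, 0], 0], [5, [0.097, -0.388, 0], 0], [5, [0.097, -0.388, 0], 0], [5, [0.097, -0.388, 0], 0], [5, [0.097, -0.388, 0], 0], [5, [0.097, -0.388, 0], 0], [5, [0.097, -0.388, 0], 0], [5, [0.097, -0.388, 0], 0], [5, [0.097, -0.388, 0], 0], [5, [0.081, -0.323, 0], 0]])

```text
time_s: 11.7
position: [0.5667, -0.2955, 0.057]
ee_rot: [-0.384, 3.118, -0.0]
force: [0.2, 0.5, -2.2]
opening: 0.0218
finger_force: 30.0
```

step_arm(series=[[5, [0, 0, 0], 0], [5, [-0.081, 0.32, 0], 0], [5, [0, 0, 0.8], 0], [5, [0, 0, 0.9], 0], [5, [-0.15, 0.88, 0], 0], [5, [-0.15, 0.88, 0], 0], [5, [-0.15, 0.88, 0], 0], [5, [-0.15, 0.88, 0], 0], [5, [-0.15, 0.88, 0], 0], [5, [-0.15, 0.88, 0], 0], [5, [-0.15, 0.88, 0], 0], [5, [-0.15, 0.88, 0], 0]])

```text
time_s: 12.9
position: [0.5269, -0.0716, 0.108]
ee_rot: [0.386, -3.117, -0.0]
force: [0.5, 0.4, -3.1]
opening: 0.0219
finger_force: 30.0
```

```bash
python3 - <<'E'
from h import *
S=grab("scene");W=grab("side")
a=np.hstack([cv2.resize(S["image"][260:440,30:230],(400,360)),cv2.resize(W["image"][340:480,280:480],(400,360))])
cv2.imwrite("pics/s5.png",a[:,:,::-1]);print(r.state()["position"],r.state()["opening"])
E
```

```text
[ 0.52630217 -0.07044195  0.10776043] 0.022127186900316523
```

View pics/s5.png

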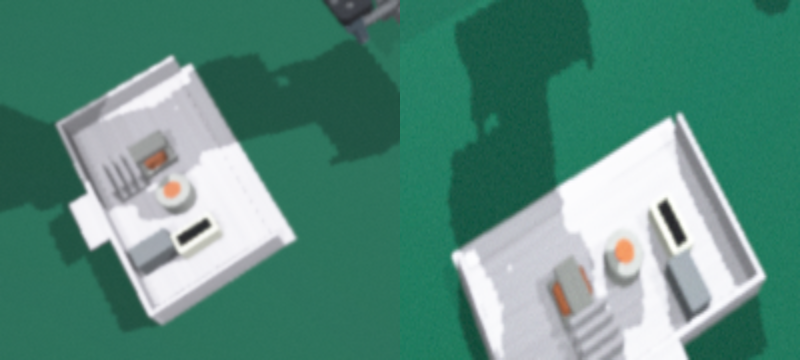

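All five parts lie inside the pan beyond the lip. Now I return the pusher to its pad.

step_arm(series=[[5, [-0.184, 0.905, 0], -0.0545], [5, [-0.184, 0.905, 0], -0.0545], [5, [-0.184, 0.905, 0], -0.0545], [5, [-0.184, 0.905, 0], -0.0545], [5, [-0.184, 0.905, 0], -0.0545], [5, [-0.184, 0.905, 0], -0.0545], [5, [-0.184, 0.905, 0], -0.0545], [5, [-0.184, 0.905, 0], -0.0545], [5, [-0.184, 0.905, 0], -0.0545], [5, [0, 0, 0], 0], [5, [0, 0, 0], 0]])

```text
time_s: 14.1
position: [0.4778, 0.171, 0.108]
ee_rot: [-0.416, -3.114, 0.0]
force: [-0.2, -0.7, -2.1]
opening: 0.0216
finger_force: 30.0
```

```bash
cat > pad.py <<'E'
from h import *
import pickle
p=lambda d,u,v,z: px2w(d,u,v,z)[:2]*1000
def dark(d,z,ex):
    hsv=cv2.cvtColor(d["image"],cv2.COLOR_RGB2HSV)
    g=((hsv[...,1]>70)&(hsv[...,0]>60)&(hsv[...,0]<95)).astype(np.uint8)   # green incl shadow
    m=((hsv[...,2]<85)&(g==0)).astype(np.uint8)
    # only within 130 mm of expected pad centre
    poly=np.array([w2px(d,[.4765+a,.174+b,z]) for a,b in((-.12,-.09),(.12,-.09),(.12,.09),(-.12,.09))]).astype(np.int32)
    k=np.zeros_like(m);cv2.fillConvexPoly(k,poly,1); m&=k
    m=cv2.morphologyEx(m,cv2.MORPH_OPEN,np.ones((3,3)))
    cs=[c for c in cv2.findContours(m,0,1)[0] if cv2.contourArea(c)>ex]
    return [p(d,*q,z) for c in cs for q in c[:,0]]
st=r.state();print(st["position"],st["ee_rot"])
ims={}
for n in("scene","side","wrist"):
    d=grab(n);ims[n]=d
    pts=np.array(dark(d,.006,40),np.float32)
    if len(pts)<5: print(n,"none");continue
    print(n,len(pts),cv2.minAreaRect(pts))
pickle.dump(ims,open("im3.pkl","wb"))
E
python3 pad.py
```

```text
[0.47781211 0.17102524 0.10799192] [-4.16402771e-01 -3.11376930e+00  2.38180620e-04]
scene 421 ((458.93939208984375, 179.0469970703125), (109.34423828125, 236.2313690185547), 70.2623062133789)
side 236 ((475.47796630859375, 171.3808135986328), (98.02488708496094, 185.82470703125), 74.46439361572266)
wrist 1661 ((484.8531494140625, 174.21421813964844), (179.48558044433594, 221.2247314453125), 89.53788757324219)
```

step_arm(series=[[5, [-0.047, 0.083, 0], -0.005], [5, [0, 0, -0.7], 0], [5, [0, 0, -0.7], 0], [5, [0, 0, -0.22], 0], [5, [0, 0, -0.06], 0], [5, [0, 0, 0], 0], [5, [0, 0, 0], 0]])

```text
time_s: 14.95
position: [0.4775, 0.1734, 0.0584]
ee_rot: [0.428, 3.111, 0.001]
force: [0.7, 0.0, -1.6]
opening: 0.0215
finger_force: 30.0
```

step_arm(series=[[60, [0, 0, 0], 0], [60, [0, 0, 0], 0], [60, [0, 0, 0], 0], [60, [0, 0, 0], 0], [60, [0, 0, 0], 0], [60, [0, 0, 0.9], 0], [60, [0, 0, 0.9], 0], [60, [0, 0, 0.9], 0], [60, [0, 0, 0.9], 0], [60, [0, 0, 0.9], 0], [60, [0, 0, 0.9], 0]])

```text
time_s: 16.05
position: [0.4767, 0.1732, 0.2208]
ee_rot: [0.428, 3.112, 0.0]
force: [-0.7, -0.4, 0.1]
opening: 0.0602
finger_force: 0.0
```

step_arm(series=[[60, [0.33, 0.9, 0], 0], [60, [0.33, 0.9, 0], 0], [60, [0.33, 0.9, 0], 0], [60, [0.33, 0.9, 0], 0], [60, [0.33, 0.9, 0], 0], [60, [0, 0, 0], 0], [60, [0, 0, 0], 0], [60, [0, 0, 0], 0]])

```text
time_s: 16.85
position: [0.526, 0.3075, 0.2194]
ee_rot: [-0.428, -3.112, 0.001]
force: [-0.6, -0.5, -0.9]
opening: 0.0603
finger_force: 0.0
```

```bash
python3 pad.py; python3 - <<'E'
from h import *
import pickle
I=pickle.load(open("im3.pkl","rb"))
def crop(d,P,w=60):
    u,v=map(int,w2px(d,P)); u=min(max(u,w),640-w);v=min(max(v,45),480-45);print(u-w,v-45,w)
    return cv2.resize(d["image"][v-45:v+45,u-w:u+w],(400,300),interpolation=cv2.INTER_CUBIC)
pp=[.4765,.174,.04];cp=[.558,.410,.08]
a=np.vstack([np.hstack([crop(I["scene"],pp,60),crop(I["side"],pp,60)]),np.hstack([crop(I["wrist"],cp,60),crop(I["side"],cp,60)])])
cv2.imwrite("pics/s6.png",a[:,:,::-1])
E
```

```text
[0.52597478 0.30752834 0.21940209] [-4.28314222e-01 -3.11173616e+00  7.43558245e-04]
scene 344 ((479.6082763671875, 171.92160034179688), (97.37236022949219, 187.18763732910156), 74.56804656982422)
side 332 ((475.548828125, 171.75286865234375), (97.5113525390625, 185.60995483398438), 74.54991149902344)
wrist 985 ((497.112548828125, 170.4358673095703), (141.52694702148438, 230.06602478027344), 75.2982406616211)
298 176 60
227 174 60
391 185 60
241 92 60
```

```bash
python3 - <<'E'
from h import *
import pickle
I=pickle.load(open("im3.pkl","rb"))
def crop(d,u,v,w=60,h=45): print(u-w,v-h,400/(2*w)); return cv2.resize(d["image"][v-h:v+h,u-w:u+w],(400,300),interpolation=cv2.INTER_CUBIC)
W=I["wrist"];u,v=map(int,w2px(W,[.58,.41,.05]));print(u,v)
u=min(max(u,120),520);v=min(max(v,90),390)
a=np.vstack([np.hstack([crop(I["scene"],500,225),crop(I["side"],325,145)]),np.hstack([crop(W,u,v,120,90),crop(I["scene"],350,220)])])
cv2.imwrite("pics/s6.png",a[:,:,::-1])
E
```

```text
445 244
440 180 3.3333333333333335
265 100 3.3333333333333335
325 154 1.6666666666666667
290 175 3.3333333333333335
```

View pics/s6.png

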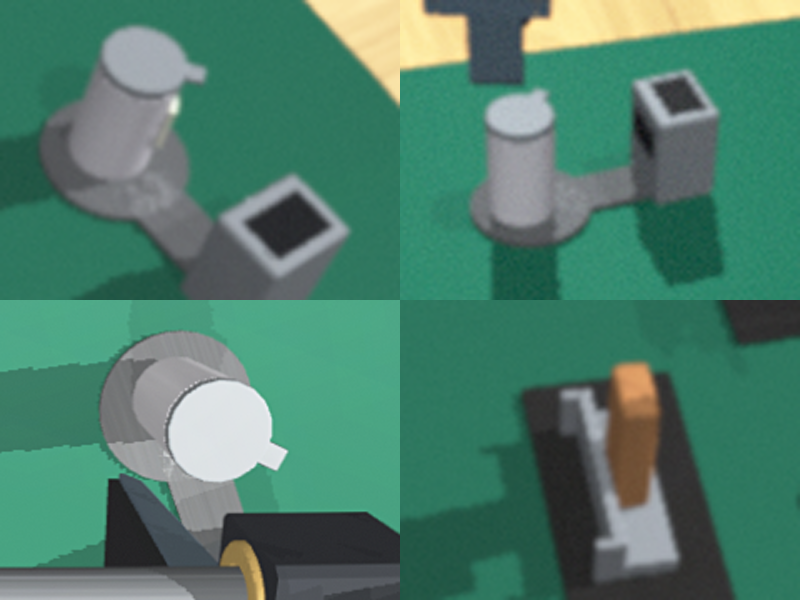

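The picture shows the can upright on its plate. Its tab is at 206,74 in the scene crop, and the reader block is to its right. The pusher stands square on its pad.

```bash
python3 - <<'E'
from h import *
import pickle
I=pickle.load(open("im3.pkl","rb"))
S,D,W=I["scene"],I["side"],I["wrist"]
f={"S":lambda u,v,z:px2w(S,440+u*.3,180+v*.3,z)[:2]*1e3,"D":lambda u,v,z:px2w(D,265+u*.3,100+v*.3,z)[:2]*1e3,"W":lambda u,v,z:px2w(W,325+u*.6,154+v*.6,z)[:2]*1e3}
ang=lambda t:np.degrees(np.arctan2(t[1],t[0]))
for k,q in {"S":[(222,217),(292,176),(350,231),(278,278)],"D":[(236,87),(286,71),(317,113),(268,128)]}.items():
    c=np.array([f[k](*p,.078) for p in q]); print(k,"block",c.mean(0),[(np.hypot(*(c[(i+1)%4]-c[i])).round(),ang(c[(i+1)%4]-c[i]).round(1)) for i in range(4)])
for k,l,t in(("S",(144,60),(204,74)),("D",(120,116),(146,94)),("W",(219,130),(280,163))):
    a=f[k](*l,.092);b=f[k](*t,.088);print(k,"lid",a,"tab",ang(b-a),np.hypot(*(b-a)))
w=[f["W"](*p,.004) for p in((100,106),(248,98),(175,32),(172,180))];print("plate W",w)
# plate ellipse points
print("plate S",[f["S"](*p,.004) for p in((40,150),(188,165),(70,105),(120,218))])
print("plate D",[f["D"](*p,.004) for p in((70,205),(190,205),(120,243))])
# handle top orange, side & scene
for n,d in(("S",S),("D",D)):
    h=cv2.cvtColor(d["image"],cv2.COLOR_RGB2HSV);m=((h[...,0]<18)&(h[...,1]>110)&(h[...,2]>90)).astype(np.uint8)
    u,v=map(int,w2px(d,[.477,.1735,.111]));k=np.zeros_like(m);k[v-10:v+30,u-20:u+20]=1
    ys,xs=np.where(m&k);print(n,"handle cols",xs.min(),xs.max(),"top row",ys.min(),"expected top",w2px(d,[.477,.1735,.111]),"corners",[np.round(w2px(d,np.array([.477,.1735,.111])+np.array([a*-.267+b*.9636,a*-.9636+b*-.267,0])),1) for a,b in((-.011,-.02),(.011,-.02),(.011,.02),(-.011,.02))])
st=r.state();print(st["q"],st["position"])
E
```

```text
S block [686.69378219 421.13396273] [(np.float64(57.0), np.float64(96.2)), (np.float64(46.0), np.float64(8.4)), (np.float64(60.0), np.float64(-82.6)), (np.float64(47.0), np.float64(-175.2))]
D block [683.40802021 417.2207177 ] [(np.float64(45.0), np.float64(14.9)), (np.float64(59.0), np.float64(-81.9)), (np.float64(43.0), np.float64(-166.9)), (np.float64(57.0), np.float64(100.6))]
S lid [559.75233392 407.11382422] tab 54.609043216966754 37.34667114012588
D lid [557.04652261 405.23596   ] tab 46.82649074199062 38.39699154010283
W lid [556.83308889 410.49147066] tab 46.46288722731437 38.72153356579847
plate W [array([550.97122596, 365.59620636]), array([570.96466478, 456.28596799]), array([518.73048396, 420.2505324 ]), array([610.70810597, 399.11525959])]
plate S [array([542.12020302, 367.06409426]), array([591.79845978, 448.43408378]), array([519.24409466, 405.89654062]), array([607.60674972, 383.67720572])]
plate D [array([517.24839542, 417.4897726 ]), array([610.03010254, 396.05568349]), array([546.37167637, 363.76419762])]
S handle cols 353 367 top row 194 expected top (np.float64(360.5994840950309), np.float64(199.29041536102957)) corners [array([364. , 190.8]), array([352.9, 192.1]), array([357.1, 208. ]), array([368.5, 206.7])]
D handle cols 279 297 top row 194 expected top (np.float64(286.86459563461045), np.float64(196.30728421626625)) corners [array([278.1, 192.5]), array([277.1, 199.6]), array([295.8, 200.1]), array([296.5, 193.1])]
[ 4.90654009e-01  2.32089804e-01  1.91884656e+00 -2.06595062e-05
  9.90713651e-01 -8.06113151e-01] [0.52624289 0.30754518 0.2197211 ]
```

step_arm(series=[[91, [0.475, 0.43, 0.125], 0], [91, [0.475, 0.43, 0.125], 0], [91, [0.475, 0.43, 0.125], 0], [91, [0.475, 0.43, 0.125], 0], [91, [0.475, 0.43, 0.125], 0], [91, [0.475, 0.43, 0.125], 0], [91, [0.475, 0.43, 0.125], 0], [91, [0.475, 0.43, 0.125], 0], [91, [0, 0, 0], 0], [91, [0, 0, 0], 0], [91, [0, 0, 0], 0]])

```text
time_s: 18.1
position: [0.6397, 0.4107, 0.2493]
ee_rot: [-0.428, -3.112, 0.001]
force: [-0.4, 0.1, -1.3]
opening: 0.0911
finger_force: 0.0
```

```bash
cat > can.py <<'E'
from h import *
import pickle
W=grab("wrist");pickle.dump(W,open("w2.pkl","wb"));print(r.state()["position"])
im=W["image"];h=cv2.cvtColor(im,cv2.COLOR_RGB2HSV)
ng=(~((h[...,1]>60)&(h[...,0]>55)&(h[...,0]<100))).astype(np.uint8)
p=lambda u,v,z: px2w(W,u,v,z)[:2]*1e3
print([np.round(w2px(W,q)) for q in([.5635,.4085,.004],[.558,.408,.092],[.685,.419,.078])])
def comps(m,name,z,amin=150):
    for c in cv2.findContours(m,0,1)[0]:
        if cv2.contourArea(c)>amin:
            q=np.array([p(*t,z) for t in c[:,0]],np.float32);x,y,w,g=cv2.boundingRect(c)
            R_=cv2.minAreaRect(q);print(name,(x,y,w,g),cv2.contourArea(c),"ctr",np.round(R_[0],1),"size",np.round(R_[1],1),"ang",round(R_[2],1))
comps(ng,"nongreen",.004)
comps(((ng==1)&(h[...,2]<70)).astype(np.uint8),"dark",.078)
comps(((ng==1)&(h[...,2]>200)).astype(np.uint8),"bright",.092)
v=h[...,2];print("grid V"); 
E
python3 can.py
```

```text
[0.63983004 0.41073646 0.24948584]
[array([303., 137.]), array([295., 131.]), array([346., 262.])]
nongreen (261, 91, 129, 201) 12186.0 ctr [626.7 417.7] size [220.7  95.7] ang 6.4
nongreen (0, 26, 129, 182) 17023.0 ctr [471.5 154.2] size [144.6 189.3] ang 74.6
nongreen (0, 0, 640, 480) 156084.0 ctr [731.8 372.7] size [968.1 633. ] ang 74.5
dark (403, 449, 33, 31) 378.0 ctr [942.3 435.4] size [23.6 52.1] ang 44.8
dark (426, 447, 214, 33) 3132.0 ctr [990.  577.8] size [272.8  50.8] ang 70.2
dark (0, 258, 640, 222) 66724.0 ctr [797.8 342. ] size [774.1 272.7] ang 77.1
dark (325, 240, 54, 43) 1285.5 ctr [686.3 424.1] size [29.7 42.9] ang 6.3
dark (321, 218, 40, 21) 264.5 ctr [652.  421.6] size [ 7.1 38.6] ang 6.4
dark (20, 26, 109, 182) 8429.5 ctr [493.9 220.7] size [ 83.1 155.7] ang 74.6
bright (97, 309, 18, 54) 300.0 ctr [691.  170.9] size [15.9 59.5] ang 69.1
bright (0, 100, 12, 44) 324.5 ctr [478. 167.] size [10.8 37.4] ang 63.9
bright (483, 0, 157, 283) 36816.0 ctr [639.3 633.9] size [132.8 267.2] ang 84.8
grid V
```

```bash
cat > can2.py <<'E'
from h import *
import pickle,sys
from scipy.optimize import least_squares
W=pickle.load(open("w2.pkl","rb"))
im=W["image"];h=cv2.cvtColor(im,cv2.COLOR_RGB2HSV)
ng=(~((h[...,1]>60)&(h[...,0]>55)&(h[...,0]<100))).astype(np.uint8)
p=lambda u,v,z: px2w(W,u,v,z)[:2]*1e3
u,v=w2px(W,[.5635,.4085,.004])
c=[c for c in cv2.findContours(ng,0,1)[0] if cv2.pointPolygonTest(c,(u,v),False)>0][0]
q=np.array([p(*t,.004) for t in c[:,0]])
def fit(q,c0,r0):
    f=lambda x:np.hypot(q[:,0]-x[0],q[:,1]-x[1])-x[2]
    s=least_squares(f,[*c0,r0],loss="soft_l1",f_scale=.7);return s.x,np.abs(f(s.x))
q=q[q[:,0]<590]
x,e=fit(q,(563,409),48);print("plate",x,len(q),np.median(e))
g=h[...,2].astype(int);u0,v0=map(int,w2px(W,[.558,.408,.092]))
print("px lid guess",u0,v0)
for vv in range(v0-50,v0+60,4): print(vv,' '.join("%3d"%g[vv,k] for k in range(u0-46,u0+60,4)))
E
python3 can2.py
```

```text
plate [564.64894312 410.70928633  47.45832338] 178 0.23523890495895472
px lid guess 294 130
80 128 129 129 126 120 120 127 122 120 122 122 121 121 122 121 122 121 122 121 131 131 131 131 131 131 130 130
84 130 130 130 130 120 120 130 121 121 121 121 121 122 121 121 121 121 121 121 123 130 131 131 130 130 131 130
88 130 129 129 130 119 120 120 121 120 121 122 122 121 122 121 121 120 121 121 127 131 131 131 131 131 129 130
92 129 129 130 129 124 119 127 124 121 122 122 120 121 120 120 117 118 119 120 121 123 131 131 130 129 129 128
96 129 130 129 129 129 122 130 127 121 107 118 115 117 118 115 120 119 120 119 121 121 120 130 130 129 130 129
100 129 130 130 129 130 129 120  93 119 136 177 183 184 185 185 171 118 118 119 119 119 119 130 129 130 129 130
104 130 128 129 130 130 131  96 126 171 183 181 183 183 184 182 183 183 180 118 119 118 131 128 129 129 129 131
108 129 129 129 131 131  90 103 194 196 196 196 196 198 197 197 195 197 198 174 119 122 128 129 126 131 130 129
112 110 108  95  96  96  95 161 196 196 195 196 196 196 197 198 197 197 197 198 129 117 126 128 126 128 129 129
116  
[... 1422 characters left out ...]
 150 138 135 127 129 129 130
168 129 128 128 128 128 118  97 126 130 131 130 131 130 126 149 140 134 125 125 131 142 143 156 129 130 129 130
172 128 127 129 127 128 129 126  97 129 128 132 128 129 137 151 145 147 159 139 124 125 139 127 123 131 130 129
176 129 128 128 128 128 129 128 128  97 129 132 130 130 131 148 132 129 131 123 144 147 127 126 127 130 130 127
180 130 129 128 129 128 128 128 128 129 124  93 123 130 129 142 126 125 152 125 127 127 124 125 128 128 120 119
184 130 130 130 130 130 128 129 128 129 129 128 130 128 119  96 124 124 125 126 123 127 126 129 129 116 118 118
188 130 130 129 130 129 131 128 129 129 128 130 128 128 129  95 128 128 125 128 124 128 119 117 116 120 118 118
```

```bash
cat >> can2.py <<'E'
E
sed -i '/^for vv/d;/^print("px lid/d' can2.py; cat >> can2.py <<'E'
print("cam",W["xyz"])
for th in(165,188):
    m=((h[...,2]>th)&(h[...,1]<60)).astype(np.uint8);m[:,:u0-60]=0;m[:,u0+75:]=0;m[:v0-60]=0;m[v0+60:]=0
    m=cv2.morphologyEx(m,cv2.MORPH_OPEN,np.ones((3,3)))
    c=max(cv2.findContours(m,0,1)[0],key=cv2.contourArea)
    q=np.array([p(*t,.092) for t in c[:,0]])
    x2,e=fit(q,(558,408),26);d=np.hypot(*(q-x2[:2]).T);far=q[d>x2[2]+5]
    print("lid",x2,np.median(e),"n far",len(far),"dmax",d.max())
    if len(far): 
        # tab at z .090 (same scale); direction by mean of far points in tab plane
        t=far.mean(0)-x2[:2];print("tab ang",np.degrees(np.arctan2(t[1],t[0])), np.degrees(np.arctan2(*(far-x2[:2]).T[::-1])).round())
    print("off plate",x2[:2]-x[:2])
E
python3 can2.py
```

```text
plate [564.64894312 410.70928633  47.45832338] 178 0.23523890495895472
cam [0.57041807 0.43141717 0.42071416]
lid [558.54860499 411.80920246  25.59250221] 0.8865606045827512 n far 21 dmax 35.21525382430912
tab ang 50.428971829538426 [40. 41. 41. 42. 42. 43. 45. 46. 48. 49. 50. 52. 54. 55. 57. 58. 59. 59.
 58. 59. 59.]
off plate [-6.10033813  1.09991613]
lid [558.63130897 411.07096917  24.09846041] 0.832086563548943 n far 0 dmax 28.810042319994373
off plate [-6.01763414  0.36168284]
```

step_arm(series=[[91, [-0.339, -0.009, 0], 0.137], [91, [-0.339, -0.009, 0], 0.137], [91, [-0.339, -0.009, 0], 0.137], [91, [-0.339, -0.009, 0], 0.137], [91, [-0.339, -0.009, 0], 0.137], [91, [-0.339, -0.009, 0], 0.137], [91, [-0.339, -0.009, 0], 0.137], [91, [-0.339, -0.009, 0], 0.137], [91, [0, 0, 0], 0], [91, [0, 0, 0], 0]])

```text
time_s: 19.15
position: [0.559, 0.4091, 0.2499]
ee_rot: [-1.324, 2.849, 0.0]
force: [1.1, 0.0, -0.4]
opening: 0.0908
finger_force: 0.0
```

step_arm(series=[[91, [0, 0, -0.9], 0], [91, [0, 0, -0.9], 0], [91, [0, 0, -0.9], 0], [91, [0, 0, -0.9], 0], [91, [0, 0, -0.9], 0], [91, [0, 0, -0.9], 0], [91, [0, 0, -0.9], 0], [91, [0, 0, -0.5], 0], [91, [0, 0, 0], 0], [91, [0, 0, 0], 0]])

```text
time_s: 20.15
position: [0.5596, 0.4095, 0.0464]
ee_rot: [-1.328, 2.846, 0.0]
force: [-0.5, -0.3, 0.4]
opening: 0.0911
finger_force: 0.0
```

step_arm(series=[[70, [0, 0, 0], 0], [65, [0, 0, 0], 0], [60, [0, 0, 0], 0], [56, [0, 0, 0], 0], [52, [0, 0, 0], 0], [48, [0, 0, 0], 0], [45, [0, 0, 0], 0], [45, [0, 0, 0], 0], [45, [0, 0, 0], 0], [45, [0, 0, 0], 0]])

```text
time_s: 21.15
position: [0.559, 0.4094, 0.0458]
ee_rot: [-1.33, 2.846, 0.0]
force: [-2.6, 0.5, 5.1]
opening: 0.0517
finger_force: 30.0
```

step_arm(series=[[45, [0, 0, 0.17], 0], [45, [0, 0, 0], 0], [45, [0.033, -0.004, 0], -0.122], [45, [0.033, -0.004, 0], -0.122], [45, [0.033, -0.004, 0], -0.122], [45, [0.033, -0.004, 0], -0.122], [45, [0.033, -0.004, 0], -0.122], [45, [0.033, -0.004, 0], -0.122], [45, [0, 0, 0], 0], [45, [0, 0, -0.09], 0], [45, [0, 0, -0.08], 0], [45, [0, 0, 0], 0]])

```text
time_s: 22.35
position: [0.5651, 0.4087, 0.0457]
ee_rot: [-0.173, 3.137, 0.0]
force: [-0.5, 0.3, 2.1]
opening: 0.0516
finger_force: 30.0
```

step_arm(series=[[55, [0, 0, 0], 0], [60, [0, 0, 0], 0], [65, [0, 0, 0], 0], [75, [0, 0, 0], 0], [91, [0, 0, 0], 0], [91, [0, 0, 0], 0], [91, [0, 0, 0], 0], [91, [0, 0, 0.6], 0], [91, [0, 0, 0.9], 0], [91, [0, 0, 0.9], 0], [91, [0, 0, 0.9], 0], [91, [0, 0, 0.9], 0]])

```text
time_s: 23.55
position: [0.5651, 0.4086, 0.1743]
ee_rot: [-0.169, 3.136, 0.001]
force: [-0.0, 0.2, 0.4]
opening: 0.091
finger_force: 0.0
```

step_arm(series=[[91, [0, 0, 0.9], 0], [91, [0, 0, 0.9], 0], [91, [0, 0, 0.7], 0], [91, [0.45, 0.01, 0], -0.06], [91, [0.45, 0.01, 0], -0.06], [91, [0.45, 0.01, 0], -0.06], [91, [0.45, 0.01, 0], -0.06], [91, [0.45, 0.01, 0], -0.06], [91, [0.45, 0.01, 0], -0.06], [91, [0, 0, 0], 0], [91, [0, 0, 0], 0]])

```text
time_s: 24.65
position: [0.6457, 0.4103, 0.2474]
ee_rot: [0.419, 3.113, 0.0]
force: [-0.3, 0.6, -0.5]
opening: 0.0909
finger_force: 0.0
```

```bash
python3 can.py | grep -v bright; python3 can2.py; python3 pad.py
```

```text
[0.64543645 0.41032446 0.24723335]
[array([302., 131.]), array([293., 123.]), array([344., 256.])]
nongreen (259, 84, 130, 203) 12383.5 ctr [626.2 417.6] size [219.8  95.7] ang 6.3
nongreen (0, 18, 127, 184) 17189.5 ctr [472.1 156.6] size [139.8 189.3] ang 74.5
nongreen (0, 0, 640, 480) 155781.0 ctr [737.6 374. ] size [964.1 630.7] ang 74.8
dark (425, 459, 33, 21) 244.0 ctr [966.2 463.2] size [31.7 31.8] ang 58.1
dark (354, 458, 38, 22) 203.0 ctr [942.6 381.8] size [53.8 13.7] ang 37.4
dark (457, 447, 183, 33) 2264.0 ctr [998.5 594.8] size [238.8  49.7] ang 70.2
dark (403, 447, 44, 33) 383.5 ctr [945.3 440.4] size [30.9 57.5] ang 28.5
dark (287, 441, 53, 39) 1082.5 ctr [908.9 324.3] size [59.7 55.3] ang 74.9
dark (0, 258, 640, 222) 63024.5 ctr [800.3 342.5] size [770.3 267.9] ang 78.1
dark (324, 235, 53, 43) 1311.0 ctr [686.3 424.1] size [29.6 42.9] ang 6.4
dark (320, 213, 40, 21) 253.0 ctr [652.4 421.8] size [ 6.7 38.3] ang 6.3
dark (18, 18, 109, 184) 8607.5 ctr [495.  220.8] size [ 83.  155.5] ang 74.5
grid V
plate [564.6946432  410.72825785  47.49426453] 182 0.27340768894494616
cam [0.5760683  0.43050603 0.41870602]
lid [565.56973705 409.95749421  25.46153883] 0.668781585168297 n far 22 dmax 35.54464953527667
tab ang 5.855789837843061 [-4. -3. -3. -3. -2. -3. -1.  0.  2.  3.  5.  6.  8.  9. 11. 12. 14. 14.
 15. 16. 15. 16.]
off plate [ 0.87509385 -0.77076364]
lid [565.47144222 409.86580908  23.93058025] 0.8270368527576011 n far 0 dmax 28.357893033279115
off plate [ 0.77679902 -0.86244876]
[0.64543645 0.41032446 0.24723335] [4.18675055e-01 3.11351558e+00 1.70082269e-04]
scene 345 ((479.6917419433594, 171.74588012695312), (97.369873046875, 186.89956665039062), 74.68623352050781)
side 332 ((475.4134216308594, 171.66775512695312), (98.05870819091797, 185.5672149658203), 74.72655487060547)
wrist 633 ((477.64202880859375, 176.55908203125), (100.6405258178711, 188.1572265625), 74.5865707397461)
```

```bash
python3 -c "
from h import *
print(r.job_done())"
```

```text
the job is handed in; nothing more can be done
None
```

I handed the job in at about 25 s: all five parts are in the pan past its lip, and the pusher is back on its pad, centred within my 2–3 mm measuring error. The can stands about 1 mm off the plate's centre, with its label within about 1° of facing the reader. The arm never went near the flux jar, spool or tin, though I took no final measurement of them.

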